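# Lens into the cell under its retaining ring

### The arm

A 7-joint arm with a two-finger parallel gripper is mounted at the origin on a cart in front of the work surface, level with it; the furniture and walls round the work are solid. World frame = base frame: x ahead of the robot, y to its left, z up, the work surface at z = 0. Lengths are in mm, angles in rad, forces in N, time in s.
With the tool pointing down it reaches from about 400 to 875 mm from the base axis. Payload 19.3 kg.
Tool frame: the origin (TCP) lies at the very end of the fingers, on their centre line; the grasp point (between the pads) lies 19 mm behind it (grip_point_offset is the z of the grasp point in the tool frame, in mm); z points along the fingers, y is the line along which they close (so a half turn about z gives the same grasp; the last joint's range is limited). The gripper opens to 85 mm and grips with 20 to 120 N. Pads are 22 mm wide; open, the fingers measure 114 mm over their backs; the gripper's body (76 mm by 85 mm) begins 54 mm behind the grasp point. The pads swing forward as they close: fully open they stand 13 mm farther back than shut.
Start: joints at [1.172, 0.521, -0.036, 1.599, 0.021, 1.021, -0.113], TCP at [201.789, -591.519, 199.491] pointing down, gripper open.
Joint ranges: [-2.91, 2.91], [-0.3, 2.13], [-1.5, 1.42], [0.17, 2.43], [-1.26, 4.41], [0.16, 1.93], [-2.52, 2.52]. Speed limits (rad/s): [1.89, 1.89, 2.39, 2.39, 3.01, 3.01, 3.01].

### API

Orientations are given as a 3x3 rotation matrix whose columns are the frame's x, y, z axes.
In Python, from workcell import movep, movel, goto_joints, open_gripper, clamp, wait, inverse_kinematics, read_state, camera, PlanningError, finish_job, grip_point_offset gives the robot as it stands. Calls block until the motion is done:
- movep(position, orientation): joint-space move of the TCP to a pose.
- movel(position, frame=None, max_speed=150, guard=None): straight line of the TCP; frame=None keeps the orientation; max_speed is the mean speed in mm/s. With guard (N) it stops when the force on the tool has changed by that much, and returns True; else False.
- goto_joints(angles): joint-space move.
- open_gripper() and clamp(): open the fingers fully, or close them until they stop; the grip force is fixed at half the most.
- wait(seconds).
- inverse_kinematics(position, orientation): joint angles nearest the present ones, or None.
- read_state(): the state.
- camera(name): name is "scene" or "top" or "wrist"; returns a dict with "image" (384x512x3 uint8, blue, green, red), "range_z" (384x512 float32, mm along the optical axis (not along the pixel's ray), 0 where there is no reading), "fx", "fy", "cx", "cy" (pixels), "dist_coeffs" ([k1, k2, p1, p2, k3] as OpenCV has them; the pictures are not rectified), "cam_to_world" (4x4, takes a point from camera to world coordinates). Camera axes: x right, y up, looking along -z (the intrinsics and any distortion apply to the point x, -y, -z); pixel columns grow to the right and rows downward; lengths in mm; the calibration is good to about 2 mm. A picture is of the moment at which its call begins.
A pose or a line that the arm cannot do raises PlanningError and nothing moves.
- finish_job(): hands the job in; it is judged then, once.
The state is a dict: "time": time; "qpos": joint angles; "qvel": joint speeds; "joint_efforts": joint torques, N m; "eef_pos": TCP position; "tool_rot": TCP orientation; "ft_force": force on the tool from outside, world axes, zero at the start; "torque": the same for the moment, N m; "finger_gap": finger opening in mm; "gripper_force": force on a finger pad.
Only numpy, scipy, OpenCV 4.12 (cv2) and the standard library are available. Lean on these libraries where they do the work, as an engineer would, in place of code of your own. Each camera call takes 0.05 s, during which the arm holds its last target. There are 200 camera calls.

### The job

Load the lens cell: drop the lens flat onto the seat in the cell, then put the retaining ring in on top of it and screw the ring down clockwise until it just clamps the lens snugly and stays so by itself. The lens is glass: stop turning as soon as it is snug and never squeeze it hard. Leave the other things on the bench alone.

Things in the scene. Friction and masses are not known exactly. Their poses are not given: they have to be found in the camera images.
- cell: Lens cell fixed to the bench: dark steel foot, 100 mm across, 10 mm thick, with two bare-aluminium wall arcs (86 mm outer diameter, top 47 mm above the bench, bore 56 mm) centred on its +x and -x, 110 degrees each. The gaps at +y and -y are gates. The brass seat ring in the middle is 45 mm across. Origin on the axis at the bench surface, z up; half a turn makes no difference.
- cell_mouth (a point): Middle of the cell's open top, 47 mm above the bench. Below it is the seat: a brass ring, top 23 to 26 mm above the bench (set anew each time, not measured), on stiff springs, 30 N per mm. Once the pins bear on the ramps each further degree clamps the lens by about 2 N; snug is 5 to 15 N, when ring and lens have sunk 0.2 to 0.5 mm and the turning moment is up by 0.1 N m or more; friction keeps it.
- cell_gate (a point): Middle of the gate at the cell's +y (its twin is at -y), on the bore, 28 mm from the axis, 29.5 mm above the bench. A gate is 32 mm wide at the bore, open above, outwards, and down to the 10 mm foot: fingers holding the lens go down through the two gates, and the ring's pins enter there. The walls guide the lens up to 29.5 mm height, with 2 mm of play all round.
- cell_ramp (a point): Start of one ramp (the twin is opposite), 41.5 mm above the bench, 35 degrees clockwise of the +y gate's middle, seen from above. From here the underside of the overhanging lip falls 6 mm per radian clockwise for 100 degrees, to an end stop: a two-start right-hand thread for the ring's pins. The groove below the lip reaches out to 73 mm diameter.
- lens_center (a point): The lens: a round glass disc with a slight dome, looking milky round a clear middle, 52 mm in diameter, its edge 7 mm high, about 12 g, lying flat, dome up, on a fixed black rubber mat 90 mm across and 3 mm thick; hold it by the rim across its diameter. The point is its centre, 3.5 mm above its underside; z up.
- ring_center (a point): The retaining ring: dark steel, upright, hollow, 40 mm high, about 45 g. Lower 17 mm round, 51 mm across, enters the cell. Upper 23 mm is a collar with two flats 44 mm apart facing the ring's +y and -y: grip there, so that the pins lie square to the fingers' closing line; fingertips under 18 mm above its underside would hit the cell. The point is on the axis, 20 mm above the underside; z up.
- ring_pin (a point): End of the pin on the ring's +x, 34.5 mm from the axis, 4.5 mm above the ring's underside; the twin is on -x. Pins are 6 mm thick. With both in the gates the ring goes down until it rests on the lens, underside 30 to 33 mm above the bench. Turned clockwise from above, it runs free until the pins meet the ramps, 45 to 75 degrees past the gates' middle, depending on the seat.
- screwdriver_red: Small screwdriver, 146 mm, lying on the bench; a bystander.
- tweezers_1: Steel tweezers, 122 mm; a bystander.
- needle_file_1: Needle file with a wooden handle, 165 mm; a bystander.
- loupe_1: Black eye loupe, 38 mm wide and 31 mm high; a bystander.
- pliers_orange: Small pliers, 145 mm; a bystander.
- frame_front_1: Black spectacle front, 136 mm wide; a bystander.
Mind the look-alikes: they are no part of the job. What is meant by the part that bears lens_center is not red, and is the smaller of those in its own colour.

How it is judged (in metres and radians):
On the way, in this order (a step that is already met when the one before it is completed fails the run):
1. the lens lies flat in the cell, let go, before the ring is put in (horizontal distance between lens_center and cell below 0.0035 m and z of lens_center in the frame of cell below 0.0315 m and angle between lens_center's own z axis and vertical below 0.06 rad and horizontal distance between ring_center and cell above 0.05 m and contact force between the fingers and lens below 0.3 N), for 0.2 s.
2. the ring stands in the cell on the lens (horizontal distance between ring_center and cell below 0.004 m and z of ring_center in the frame of cell below 0.055 m and angle between ring_center's own z axis and vertical below 0.08 rad), for 0.1 s.
At the end, for the whole second after the job is handed in: The lens lies flat on its seat, centred in the cell within 3.5 mm; the ring stands upright in the cell on top of it, centred within 3.5 mm, its pins bearing under the ramps, and clamps the lens by itself with more than 2 N; all at rest and let go (horizontal distance between each of lens_center, ring_center and cell below 0.0035 m and z of lens_center in the frame of cell below 0.0315 m and angle between each of lens_center, ring_center's own z axis and vertical below 0.06 rad and z of ring_center in the frame of cell below 0.055 m and contact force between ring and lens above 2 N and contact force between ring and cell above 1 N and linear speed of ring below 0.01 m/s); the robot touches nothing.
It fails at once if the ring presses on the lens with more than 20 N (contact force between ring and lens above 20 N).
It fails at once if a bystander is moved by more than 20 mm (distance of any of screwdriver_red, tweezers_1, needle_file_1, loupe_1, pliers_orange, frame_front_1 from where it was at the start of the episode above 0.02 m).
It also fails if it takes over 70 s, if anything falls off the work surface, if the arm or the gripper's body presses on something with over 40 N, if the wrist force passes 120 N, or if a joint passes its speed limit or range.

## Working session

There is one attempt and no reset: what is moved stays moved. The work goes in short steps, each a Python script; the robot and the scene stay as the last script left them, time stands still between calls to the robot, and variables do not carry over. Pictures are saved under pics/ and viewed, at most 10 in all, crops included, and the job is handed in when it is done.

```bash
ls; mkdir -p pics
cat > h.py <<'E'
import numpy as np, cv2, pickle
from workcell import *
def save(c,n): pickle.dump(c,open(f'pics/{n}.pkl','wb')); cv2.imwrite(f'pics/{n}.png',c['image'])
def load(n): return pickle.load(open(f'pics/{n}.pkl','rb'))
def rays(c,uv):
    K=np.array([[c['fx'],0,c['cx']],[0,c['fy'],c['cy']],[0,0,1.]])
    p=cv2.undistortPoints(np.array(uv,float).reshape(-1,1,2),K,np.array(c['dist_coeffs'],float)).reshape(-1,2)
    T=np.array(c['cam_to_world']); d=np.c_[p[:,0],-p[:,1],-np.ones(len(p))]@T[:3,:3].T
    return T[:3,3],d
def onplane(c,uv,z):
    o,d=rays(c,uv); return o+d*((z-o[2])/d[:,2])[:,None]
def cloud(c):
    h,w=c['range_z'].shape; u,v=np.meshgrid(np.arange(w),np.arange(h))
    o,d=rays(c,np.c_[u.ravel(),v.ravel()]); r=c['range_z'].ravel()
    P=o+d*r[:,None]; P[r<=0]=np.nan; return P.reshape(h,w,3)
def down(th): # tool y axis at angle th in world
    y=np.array([np.cos(th),np.sin(th),0]); z=np.array([0,0,-1.]); return np.c_[np.cross(y,z),y,z]
E
python3 - <<'E'
from h import *
for n in ['top','scene']:
    c=camera(n); save(c,n); print(n,np.round(c['cam_to_world'],3).tolist(),c['fx'],c['dist_coeffs'])
a=np.vstack([cv2.resize(load('top')['image'],(800,600))]); cv2.imwrite('pics/t8.png',a)
s=read_state(); print(s, grip_point_offset)
E
```

```text
pics
top [[-0.024, 0.997, -0.077, 442.184], [-1.0, -0.023, 0.01, -82.261], [0.008, 0.077, 0.997, 1182.224], [0.0, 0.0, 0.0, 1.0]] 393.0865448315911 [0.04085707 0.         0.         0.         0.        ]
scene [[-0.538, 0.594, -0.598, -108.79], [-0.843, -0.368, 0.392, 319.371], [0.013, 0.715, 0.699, 784.357], [0.0, 0.0, 0.0, 1.0]] 448.8033032409827 [-0.16837848  0.          0.          0.          0.        ]
{'time': 0.1, 'qpos': array([ 1.17176802,  0.52194508, -0.03634483,  1.59997759,  0.02119899,
        1.02112927, -0.1127667 ]), 'qvel': array([-0.00043355, -0.00229219,  0.00221519, -0.00207199, -0.00128249,
        0.00234758, -0.00056827]), 'joint_efforts': array([ 3.18094731e-03, -9.28505659e+01,  1.98358320e+00, -3.70537949e+01,
        1.80643931e-02,  5.42207286e-03, -3.25889562e-05]), 'eef_pos': array([ 201.69034749, -591.17980669,  198.97940811]), 'tool_rot': array([[ 9.46409291e-01,  3.22969479e-01, -4.10471675e-04],
       [ 3.22969733e-01, -9.46408773e-01,  9.92835383e-04],
       [-6.78184673e-05, -1.07219856e-03, -9.99999423e-01]]), 'ft_force': array([-0.29655638, -0.14535326, -0.54530914]), 'torque': array([-0.00089562,  0.02687899,  0.00170457]), 'gripper_force': 0.0, 'finger_gap': 85.38460999000411} -18.700000000000003
```

View pics/t8.png

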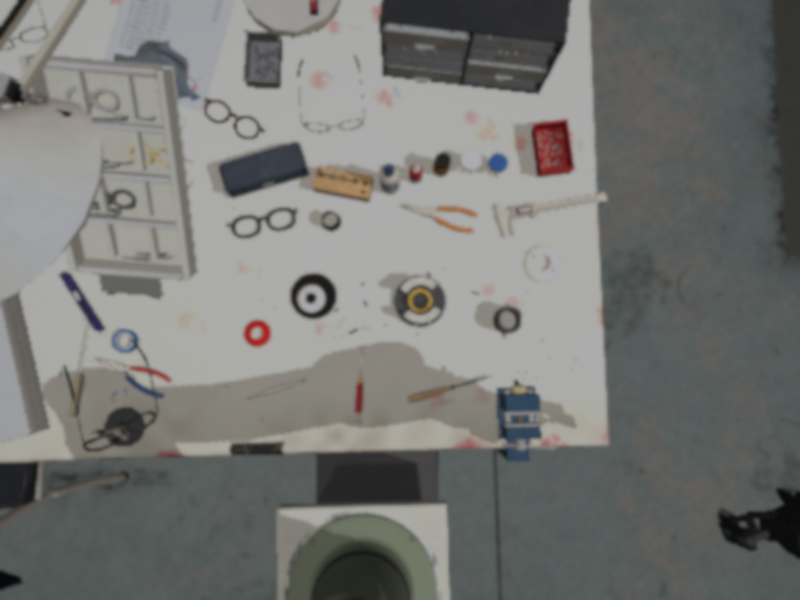

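View pics/scene.png

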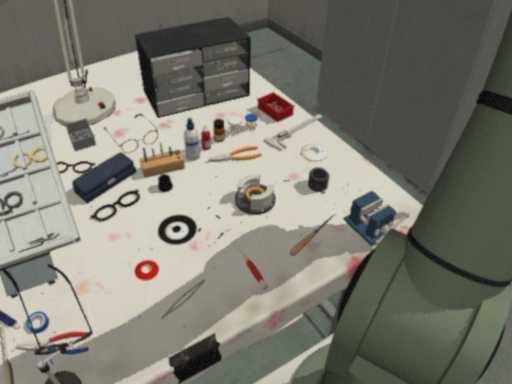

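The top view (800 px scale) shows the cell at (420,300) and the steel ring at (508,320). Three things could pass for the lens:
- the milky disc on the black mat at (313,297)
- the white disc at (543,263)
- the red ring at (258,333)

By the description it is the one on the mat. I'll check that by measuring diameters and taking one close crop.

Run:
```python
from h import *
c=load('top')
for n,p,z in [('mat',(313,297),8),('white',(543,263),5),('red',(258,333),5),('cell',(420,300),47),('ring',(508,320),40),('loupe',(330,221),31),('plier',(440,215),5)]:
    print(n,onplane(c,[np.array(p)*.64],z).round(0))
P=onplane(c,[np.array((313,297))*.64],8)[0]
q=(480,-180)
s=read_state(); print(inverse_kinematics([*q,330],down(np.pi/2)))
movep([*q,330],down(np.pi/2))
c=camera('wrist'); save(c,'w1'); print(np.round(c['cam_to_world'],3).tolist(),c['fx'],read_state()['time'], read_state()['qpos'])
cv2.imwrite('pics/w1b.png',cv2.resize(c['image'],(800,600)))
```

```text
mat [[544.  85.   8.]]
white [[ 600. -359.    5.]]
red [[478. 190.   5.]]
cell [[ 530. -119.   47.]]
ring [[ 490. -282.   40.]]
loupe [[686.  47.  31.]]
plier [[ 698. -163.    5.]]
[ 0.87395554  0.29734771 -0.80076356  1.68021854  0.22285475  1.25859293
  1.59692788]
[[0.002, -0.948, -0.317, 398.3], [1.0, 0.002, 0.0, -180.569], [0.0, -0.317, 0.948, 503.447], [0.0, 0.0, 0.0, 1.0]] 316.85803618901593 2.0083 [ 0.87453701  0.29783926 -0.79974353  1.68022356  0.22286155  1.25853032
  1.59627405]
```

View pics/w1b.png

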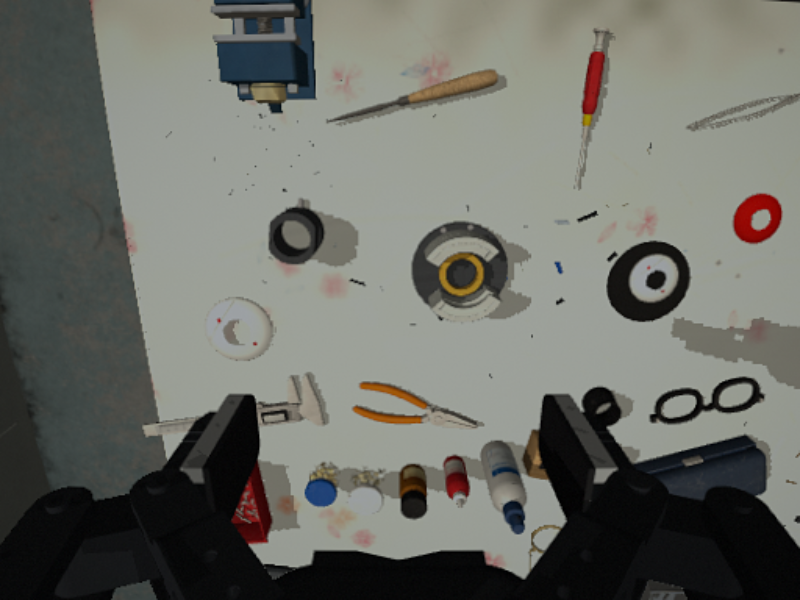

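The wrist view (800 px scale) shows the cell at (461,272) with its gates left and right (±y), and the ring at (296,235) with a pin at (303,203). The small milky disc on the mat is at (656,277). The larger white disc at (240,328) lies bare on the bench, so the one on the mat is the lens. Close views of all three come next.

Run:
```python
from h import *
c=load('w1')
pp={}
for n,p,z in [('lens',(656,277),10),('cell',(461,272),26),('ring',(296,235),40)]:
    P=onplane(c,[np.array(p)*.64],z)[0]; print(n,P.round(1)); pp[n]=P
ims=[]
for n in ['ring','cell','lens']:
    P=pp[n]; movep([P[0]-36,P[1],200],down(np.pi/2)); wait(.15)
    c=camera('wrist'); save(c,'c_'+n); ims.append(c['image'][60:290,130:390])
print(read_state()['time'])
cv2.imwrite('pics/m1.png',np.hstack(ims))
```

```text
lens [538.5  90.3  10. ]
cell [ 528.7 -117.8   26. ]
ring [ 488.2 -277.4   40. ]
4.85
```

View pics/m1.png

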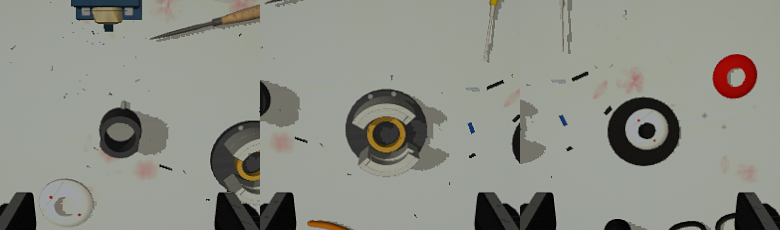

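Run:
```python
from h import *
# lens
c=load('c_lens'); im=c['image']; hsv=cv2.cvtColor(im,cv2.COLOR_BGR2HSV)
u0,v0=130+127,60+130
def comp(m,u,v,r):
    w=np.zeros_like(m); cv2.circle(w,(u,v),r,255,-1); m=cv2.bitwise_and(m,w)
    cs,_=cv2.findContours(m,cv2.RETR_EXTERNAL,cv2.CHAIN_APPROX_NONE); return max(cs,key=cv2.contourArea)
g=hsv[...,2]
mask=(g>100).astype(np.uint8)*255
k=comp(mask,u0,v0,30); e=cv2.fitEllipse(k); print('lens ell',e, onplane(c,[e[0]],7)); 
P=cloud(c); print('rangeZ lens',P[v0-18:v0+19:6,u0,2].round(1), 'bench',P[100,200].round(1))
Q=onplane(c,k.reshape(-1,2),7)[:,:2]; q,r=cv2.minEnclosingCircle(Q.astype(np.float32)); print(q,r)
# mat
k=comp((g<70).astype(np.uint8)*255,u0,v0,55); e=cv2.fitEllipse(k); print('mat',e,onplane(c,[e[0]],3))
# cell
c=load('c_cell'); hsv=cv2.cvtColor(c['image'],cv2.COLOR_BGR2HSV); u0,v0=130+126,60+132
br=cv2.inRange(hsv,(10,90,40),(35,255,255)); k=comp(br,u0,v0,40); e=cv2.fitEllipse(k); print('brass',e,onplane(c,[e[0]],24.5))
P=cloud(c); M=(P[...,2]>41)&(np.hypot(P[...,0]-528,P[...,1]+118)<60); W=P[M]; print(len(W),W.mean(0),np.percentile(W[:,2],[5,50,95]))
from scipy.optimize import least_squares
def fitc(X,R0): 
    f=least_squares(lambda p:np.hypot(X[:,0]-p[0],X[:,1]-p[1])-p[2],[*X.mean(0)[:2],R0],loss='soft_l1'); return f.x
A=W[:,:2]-np.array([528.5,-118]); a=np.arctan2(A[:,1],A[:,0]); print('axis angle', .5*np.degrees(np.angle(np.mean(np.exp(2j*a)))), 'hist',np.histogram(np.degrees(a),36,(-180,180))[0])
B=P[(P[...,2]>6)&(P[...,2]<16)&(np.hypot(P[...,0]-528,P[...,1]+118)<58)]; print('foot',len(B),B.mean(0),np.median(B[:,2]))
cc,rr=cv2.minEnclosingCircle(B[:,:2].astype(np.float32)); print('foot circ',cc,rr)
S=P[v0-1,u0-20:u0+21:3]; print('seat',S[:,2].round(1))
# ring
c=load('c_ring'); P=cloud(c); D=np.hypot(P[...,0]-488,P[...,1]+277); R=P[(P[...,2]>36)&(D<40)]; print('ring top',len(R),R.mean(0),R[:,:2].min(0),R[:,:2].max(0),np.median(R[:,2]))
L=P[(P[...,2]>1.5)&(P[...,2]<30)&(D<45)]; i=L[:,0].argmin(); print('low',L[i])
print(cv2.minAreaRect(R[:,:2].astype(np.float32)))
im=np.hstack([cv2.resize(load('c_ring')['image'][140:240,200:300],(400,400),interpolation=2),cv2.resize(load('c_cell')['image'][140:240,205:305],(400,400),interpolation=2)]); cv2.imwrite('pics/m2.png',im)
```

```text
lens ell ((256.1415710449219, 188.54476928710938), (39.569671630859375, 41.91811752319336), 91.20401000976562) [[539.56617022  90.55836142   7.        ]]
rangeZ lens [5.5 7.7 2.8 2.7 1.3 6.5 3.8] bench [435.7  26.5  -0.6]
(540.1278076171875, 90.61528015136719) 25.967845916748047
mat ((253.26199340820312, 191.17416381835938), (67.12399291992188, 70.81143188476562), 90.10160827636719) [[544.25815928  87.02410987   3.        ]]
brass ((255.80105590820312, 194.09439086914062), (35.43659210205078, 38.73344421386719), 90.64286804199219) [[ 530.72346989 -117.49122331   24.5       ]]
11416 [ 490.26844529 -117.18343041  262.16927545] [ 45.73601152 308.61477252 318.61155911]
axis angle -0.43484217251802876 hist [ 955 1163 1493  114  593  756  132    0    0    0    0    0    0   55
   75   75   75   76   75   74   76   75   76   76    0    0    0    0
    0   91  647  794  161 1574 1162  973]
foot 2433 [ 525.51243963 -117.72272064    9.97927574] 9.483267684362659
foot circ (530.7349853515625, -117.89397430419922) 49.903709411621094
seat [ 8.9 24.  23.4 13.6 12.3 14.  11.5 12.4 12.2 12.8 13.2 21.3 22.7  9.1]
ring top 748 [ 489.96858208 -282.79430121   38.95678152] [ 465.31945766 -305.94680631] [ 515.89271957 -260.63395533] 39.01332897192006
low [ 449.45427473 -296.80734631    2.84817671]
((490.5489501953125, -282.8179016113281), (43.88542175292969, 50.53765106201172), 82.4581298828125)
```

View pics/m2.png

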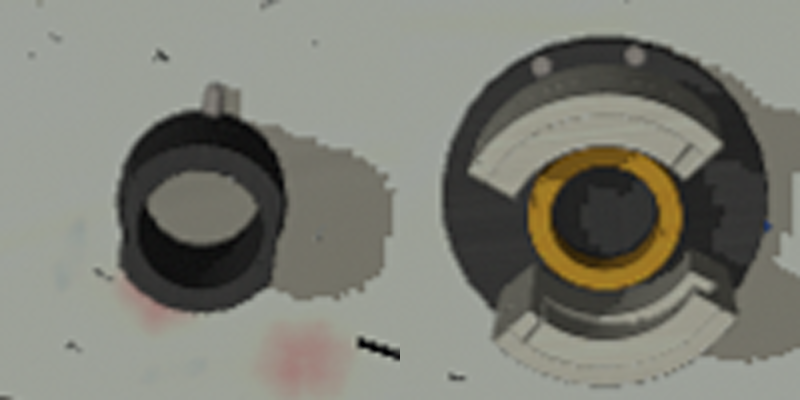

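Findings:
- **Lens:** at about (540, 90.6), radius 26.
- **Cell:** at (530.7, -117.7), walls turned a few degrees.
- **Ring:** at (490.5, -282.8), flats normal at 82.5°, pin at image (220,98).

Next I compute the cell yaw and pick the lens in the same orientation it will be placed in.

Run:
```python
from h import *
P=cloud(load('c_cell')); C=np.array([530.7,-117.7])
D=np.hypot(P[...,0]-C[0],P[...,1]-C[1]); W=P[(P[...,2]>43)&(P[...,2]<50)&(D<48)&(D>25)]
A=W[:,:2]-C; a=np.degrees(np.arctan2(A[:,1],A[:,0])); f=a[abs(a)<90]; b=(a[abs(a)>90])%360
print(len(f),len(b),[np.percentile(x,[0,1,99,100]).round(1) for x in (f,b)],np.median(W[:,2]))
yaw=np.mean([np.mean(np.percentile(f,[1,99])),np.mean(np.percentile(b,[1,99]))-180]); print('yaw',yaw)
for r in (np.percentile(D[(P[...,2]>43)&(P[...,2]<50)&(D<48)],[2,50,98]),): print(r)
th=np.pi/2+np.radians(yaw)
for base in (0,np.pi):
  for k in range(20,-121,-20):
    q=inverse_kinematics([C[0],C[1],60],down(base+np.radians(yaw+k))); print(k,None if q is None else q.round(2))
print(inverse_kinematics([490.5,-282.8,20],down(np.radians(82.5))),inverse_kinematics([490.5,-282.8,20],down(np.radians(262.5))))
```

```text
766 883 [array([-48.8, -48.3,  60.5,  61.3]), array([130.7, 132. , 240.6, 242. ])] 46.13625343891459
yaw 6.211799268877263
[28.33448556 36.19094478 42.76707513]
20 [ 0.41  0.62 -0.41  1.91  0.37  0.69  0.23]
0 [ 0.35  0.6  -0.33  1.91  0.3   0.67 -0.06]
-20 [ 0.3   0.6  -0.26  1.92  0.24  0.66 -0.35]
-40 [ 0.25  0.59 -0.19  1.92  0.18  0.65 -0.64]
-60 [ 0.19  0.59 -0.11  1.92  0.1   0.63 -0.92]
-80 [ 0.14  0.59 -0.04  1.93  0.03  0.63 -1.21]
-100 [-0.43  0.76  0.8   1.95 -0.79  0.77 -0.8 ]
-120 [-0.53  0.88  1.01  1.96 -0.99  0.9  -0.97]
20 [-0.61  1.05  1.22  1.96 -1.16  1.09 -1.53]
0 [ 0.92  0.97 -1.28  1.89  1.04  1.16  2.49]
-20 [ 0.75  0.76 -0.93  1.89  0.79  0.9   2.33]
-40 [ 0.7   0.73 -0.84  1.9   0.72  0.85  2.03]
-60 [ 0.64  0.7  -0.75  1.9   0.65  0.81  1.74]
-80 [ 0.6   0.68 -0.68  1.9   0.6   0.78  1.43]
-100 [ 0.55  0.66 -0.62  1.9   0.54  0.75  1.13]
-120 [ 0.5   0.64 -0.55  1.91  0.49  0.73  0.83]
[ 0.79637332  0.73309261 -0.53832018  1.86249421  0.56059852  0.70136333
  1.37143116] [-0.10119519  0.87019251  0.79518492  1.91002464 -0.90371559  0.76806689
 -0.48118742]
```

```bash
cat >> h.py <<'E'
C=np.array([530.7,-117.7]); YAW=np.radians(6.2)
def st(m=''):
    s=read_state(); print(m,'t',round(s['time'],2),'p',s['eef_pos'].round(2),'gap',round(s['finger_gap'],2),'F',s['ft_force'].round(2),'T',s['torque'].round(3),'gf',round(s['gripper_force'],1)); return s
E
python3 - <<'E'
from h import *
R=down(np.pi/2+YAW); L=[539.8,90.6]
movep([*L,45],R)
hit=movel([*L,12],max_speed=100,guard=6); st(hit)
hit=hit or movel([*L,1.8],max_speed=25,guard=4); s=st(hit)
if not hit:
    clamp(); s=st('clamped')
    movel([*L,60],max_speed=120); st('up')
    movep([C[0],C[1],110],R); wait(.2); st()
    save(camera('wrist'),'held')
E
```

```text
False t 6.02 p [539.91  90.74  12.38] gap 85.45 F [-0.69  0.52  0.41] T [ 0.015  0.01  -0.019] gf 0.0
False t 6.58 p [539.76  90.65   1.74] gap 85.35 F [-0.09  0.2  -0.38] T [-0.02  -0.003  0.016] gf 0.0
clamped t 7.34 p [539.77  90.62   1.8 ] gap -0.15 F [ 0.07  0.18 -0.07] T [-0.01  -0.009  0.024] gf 0.0
up t 7.97 p [539.65  90.3   59.7 ] gap 0.05 F [ 0.58 -0.17 -0.41] T [0.003 0.031 0.035] gf 0.0
 t 9.04 p [ 530.87 -116.33  109.73] gap 0.09 F [-0.36  0.34  0.63] T [ 0.004 -0.045  0.004] gf 0.0
```

Run:
```python
from h import *
open_gripper(); movep([504,90.6,200],down(np.pi/2)); wait(.15); c=camera('wrist'); save(c,'l2'); st()
t=camera('scene'); save(t,'s2')
cv2.imwrite('pics/m3.png',np.hstack([cv2.resize(c['image'][90:290,150:350],(400,400)),cv2.resize(load('held')['image'][150:350,150:350],(400,400))]))
```

```text
t 10.98 p [504.13  89.28 199.38] gap 85.67 F [-0.35 -0.25  0.01] T [ 0.027  0.018 -0.008] gf 0.0
```

View pics/m3.png

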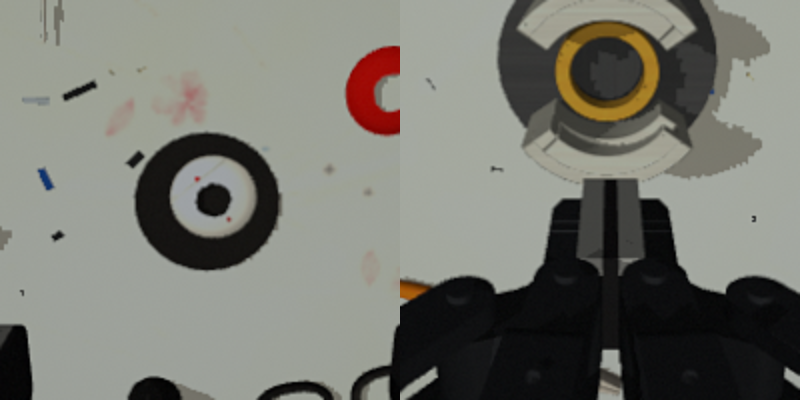

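Run:
```python
from h import *
c=load('held')
for v in (238,240,242,250,258):
    o,d=rays(c,[(255.5,v)]); k=(530.9-o[0])/d[0,0]; print(v,(o+k*d[0]).round(1), c['range_z'][v,250:262].round(0), cloud(c)[v,251].round(1))
print(o)
c=load('l2'); g=cv2.cvtColor(c['image'],cv2.COLOR_BGR2HSV)[...,2]; m=(g>100).astype(np.uint8)*255; w=np.zeros_like(m); cv2.circle(w,(256,188),30,255,-1); m&=w
k=max(cv2.findContours(m,0,1)[0],key=cv2.contourArea); e=cv2.fitEllipse(k); print(e,onplane(c,[e[0]],7))
```

```text
238 [ 530.9 -115.8  121.8] [263. 264. 263. 262. 262. 264. 263. 262. 263. 262. 263. 263.] [ 569.7 -115.    45.2]
240 [ 530.9 -115.8  124.2] [153. 152. 152. 152. 152. 153. 152. 152. 151. 152. 154. 154.] [ 520.  -119.3  146.2]
242 [ 530.9 -115.8  126.6] [152. 151. 150. 151. 150. 150. 150. 151. 151. 150. 152. 151.] [ 520.1 -119.2  148.1]
250 [ 530.9 -115.8  135.7] [144. 142. 144. 143. 143. 143. 143. 143. 143.   0. 143. 143.] [ 519.6 -119.2  156.6]
258 [ 530.9 -115.9  143.8] [136. 136. 136. 136. 136. 136. 136. 137. 137. 137. 137. 136.] [ 519.8 -119.1  163.4]
[ 449.8507886  -125.34062202  283.43775414]
((256.0333557128906, 187.6545867919922), (39.68101501464844, 41.99455261230469), 89.90372467041016) [[539.4889754  90.5580982   7.       ]]
```

Run:
```python
from h import *
for n,t in (('held',[530.9,-116.3,109.7]),('l2',[504.1,89.3,199.4]),('w1',[480,-180,330]),('c_ring',[452.2,-277.4,200]),('s2',[504.1,89.3,199.4])):
    P=cloud(load(n)).reshape(-1,3)-np.array(t); m=(np.hypot(P[:,0],P[:,1])<75)&(P[:,2]>-40)&(P[:,2]<120); Q=P[m]
    print(n,len(Q),[ (z,((Q[:,2]>z)&(Q[:,2]<z+10)).sum()) for z in range(-40,110,10)])
    B=Q[(Q[:,2]>-5)&(Q[:,2]<50)]; 
    if len(B): print('low pts',B[B[:,2].argsort()[:200:25]].round(1).tolist())
```

```text
held 32872 [(-40, np.int64(0)), (-30, np.int64(0)), (-20, np.int64(0)), (-10, np.int64(0)), (0, np.int64(0)), (10, np.int64(0)), (20, np.int64(0)), (30, np.int64(194)), (40, np.int64(613)), (50, np.int64(783)), (60, np.int64(988)), (70, np.int64(1855)), (80, np.int64(6364)), (90, np.int64(5346)), (100, np.int64(8897))]
low pts [[-10.1, -3.4, 33.9], [-11.2, -1.1, 35.6], [-10.4, -4.9, 37.0], [-5.6, -11.6, 37.5], [-11.4, -1.6, 38.2], [-11.0, 1.8, 38.7], [-6.3, -9.2, 39.2], [-10.9, 0.9, 39.6]]
l2 30993 [(-40, np.int64(0)), (-30, np.int64(0)), (-20, np.int64(0)), (-10, np.int64(0)), (0, np.int64(0)), (10, np.int64(0)), (20, np.int64(0)), (30, np.int64(0)), (40, np.int64(395)), (50, np.int64(1217)), (60, np.int64(1584)), (70, np.int64(1736)), (80, np.int64(1687)), (90, np.int64(8277)), (100, np.int64(7546))]
low pts [[-0.4, -43.2, 43.5], [-5.9, 42.7, 44.7], [1.3, 42.7, 45.3], [-5.5, 42.8, 45.9], [6.7, 42.5, 46.3], [4.6, -42.8, 46.7], [6.7, -43.0, 47.0], [-4.2, 43.0, 47.3]]
w1 31001 [(-40, np.int64(0)), (-30, np.int64(0)), (-20, np.int64(0)), (-10, np.int64(0)), (0, np.int64(0)), (10, np.in
[... 502 characters left out ...]
 (20, np.int64(0)), (30, np.int64(0)), (40, np.int64(254)), (50, np.int64(1135)), (60, np.int64(1510)), (70, np.int64(1804)), (80, np.int64(1474)), (90, np.int64(6730)), (100, np.int64(7789))]
low pts [[5.4, -42.2, 45.0], [-0.7, 43.6, 46.4], [5.8, -42.2, 46.9], [-4.0, 43.5, 47.4], [3.9, -41.7, 48.1], [-9.0, -44.5, 48.4], [-7.6, -42.3, 48.6], [-9.5, 48.5, 48.9]]
s2 1196 [(-40, np.int64(0)), (-30, np.int64(0)), (-20, np.int64(0)), (-10, np.int64(0)), (0, np.int64(0)), (10, np.int64(0)), (20, np.int64(0)), (30, np.int64(0)), (40, np.int64(18)), (50, np.int64(74)), (60, np.int64(91)), (70, np.int64(85)), (80, np.int64(76)), (90, np.int64(264)), (100, np.int64(280))]
low pts [[-0.1, -41.5, 44.5]]
```

Both cameras put the shut fingertips about 34 mm above the reported TCP (43–45 mm when open), so the fingers passed over the lens. A guarded touch on free bench will pin that offset down.

Run:
```python
from h import *
R=down(np.pi/2+YAW)
movep([600,0,20],R)
print(movel([600,0,-30],max_speed=120,guard=8)); st()
print(movel([600,0,-56],max_speed=20,guard=4)); st()
movel([600,0,-20],max_speed=120)
```

```text
False
 t 12.49 p [ 6.0018e+02  3.8000e-01 -2.9530e+01] gap 85.31 F [ 0.94 -0.19  0.41] T [-0.     0.018 -0.003] gf 0.0
True
 t 13.29 p [ 5.9994e+02  3.0000e-02 -4.4930e+01] gap 85.24 F [-3.05 -0.8  13.35] T [-0.068  0.648  0.007] gf 6.6
```

Run:
```python
from h import *
R=down(np.pi/2+YAW); L=[539.6,90.6]; Z=-30.5
movep([*L,5],R)
hit=movel([*L,Z],max_speed=60,guard=6); s=st(hit)
if not hit:
    clamp(); s=st('clamped')
    if s['finger_gap']>45:
        movel([*L,30],max_speed=120); st('up')
        movep([C[0],C[1],40],R); wait(.2); st()
        c=camera('wrist'); save(c,'held2'); cv2.imwrite('pics/held2.png',c['image'][100:384,100:420])
```

```text
False t 14.92 p [539.66  90.75 -30.43] gap 85.69 F [ 0.41 -0.37  0.22] T [ 0.047 -0.024 -0.005] gf 0.0
clamped t 15.38 p [539.84  90.6  -29.62] gap 48.5 F [-5.07 -1.24 16.68] T [-0.328  1.055  0.011] gf 58.9
up t 16.02 p [539.45  90.3   29.65] gap 48.37 F [-0.29 -0.49 -0.9 ] T [ 0.01  -0.001 -0.009] gf 61.8
 t 17.07 p [ 530.91 -116.37   39.9 ] gap 48.59 F [-0.18 -0.26  0.25] T [-0.004 -0.027  0.015] gf 61.8
```

View pics/held2.png

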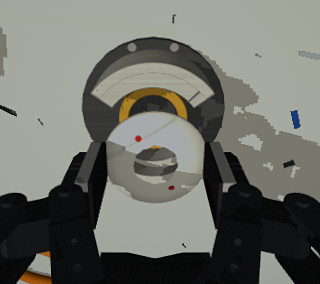

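Run:
```python
from h import *
c=load('held2')
for z in (73,76,80):
    a=onplane(c,[(255,211.5),(255,303)],z); print(z,a.round(1).tolist(),a.mean(0).round(1))
# brass seat in this view
hsv=cv2.cvtColor(c['image'],cv2.COLOR_BGR2HSV); im=c['image']
v=im[195:320,255].astype(int).tolist(); print([(195+i,x) for i,x in enumerate(v)][::3])
movel([C[0],C[1],20],max_speed=100); wait(.1); st()
```

```text
73 [[506.5, -118.9, 73.0], [558.8, -113.0, 73.0]] [ 532.7 -116.    73. ]
76 [[505.3, -119.0, 76.0], [556.5, -113.3, 76.0]] [ 530.9 -116.2   76. ]
80 [[503.7, -119.2, 80.0], [553.4, -113.7, 80.0]] [ 528.5 -116.4   80. ]
[(195, [33, 50, 63]), (198, [37, 38, 37]), (201, [37, 38, 37]), (204, [42, 42, 42]), (207, [54, 56, 55]), (210, [58, 62, 62]), (213, [157, 168, 165]), (216, [168, 171, 167]), (219, [171, 171, 167]), (222, [174, 172, 167]), (225, [173, 170, 165]), (228, [175, 171, 167]), (231, [150, 158, 153]), (234, [172, 171, 166]), (237, [174, 171, 166]), (240, [174, 170, 166]), (243, [175, 171, 166]), (246, [54, 128, 169]), (249, [52, 58, 59]), (252, [73, 82, 81]), (255, [80, 88, 87]), (258, [76, 83, 83]), (261, [124, 137, 137]), (264, [106, 116, 118]), (267, [76, 84, 84]), (270, [75, 83, 82]), (273, [77, 84, 85]), (276, [131, 143, 143]), (279, [151, 166, 165]), (282, [151, 166, 165]), (285, [116, 126, 130]), (288, [116, 126, 128]), (291, [115, 125, 129]), (294, [114, 125, 128]), (297, [110, 120, 123]), (300, [102, 112, 114]), (303, [143, 152, 149]), (306, [160, 168, 164]), (309, [160, 169, 164]), (312, [160, 168, 164]), (315, [160, 168, 164]), (318, [159, 168, 164])]
 t 17.57 p [ 530.81 -117.51   20.12] gap 48.68 F [1.05 0.12 0.79] T [0.068 0.026 0.026] gf 61.8
```

Run:
```python
from h import *
p=[C[0]-.1,C[1]]
print(movel([*p,2],max_speed=60,guard=8)); st()
h=movel([*p,-11],max_speed=12,guard=4); st(h)
```

```text
False
 t 18.02 p [ 530.4  -117.54    1.66] gap 48.5 F [-0.37 -0.21 -0.46] T [ 0.035 -0.004  0.002] gf 61.8
True t 18.86 p [ 530.52 -117.66   -8.86] gap 48.52 F [-0.4  -0.24  9.55] T [-0.042  0.294  0.001] gf 62.9
```

Run:
```python
from h import *
open_gripper(); st('open')
movel([C[0],C[1],60],max_speed=150); st()
def foot(c,n):
    P=cloud(c); D=np.hypot(P[...,0]-C[0],P[...,1]-C[1])
    B=P[(P[...,2]>6)&(P[...,2]<16)&(D<56)]; cc,rr=cv2.minEnclosingCircle(B[:,:2].astype(np.float32)); print(n,'foot',cc,rr,len(B))
    L=P[(D<22)&(P[...,2]>20)]; print(' lens z',np.percentile(L[:,2],[5,50,95]).round(1))
    A=np.c_[L,np.ones(len(L))]; k=np.linalg.lstsq(A[:,[0,1,3]],A[:,2],rcond=None)[0]; print(' slope',k[:2].round(3))
movep([C[0]-36,C[1],160],down(np.pi/2)); wait(.15); c=camera('wrist'); save(c,'v90'); foot(c,'90')
# camera sits on tool +/-x side; for th=YAW find offset from tool frame: cam is at -36 along tool x equivalent
Ra=down(np.pi/2); off=Ra.T@np.array([-36,0,0]); R0=down(YAW)
movep(np.array([C[0],C[1],160])+R0@off,R0); wait(.15); c=camera('wrist'); save(c,'v0'); foot(c,'0'); st()
cv2.imwrite('pics/v.png',np.hstack([cv2.resize(load(n)['image'][120:270,180:330],(400,400)) for n in ('v90','v0')]))
```

```text
open t 19.32 p [ 530.15 -117.68   -9.21] gap 85.41 F [-1.28  0.67  0.11] T [-0.033 -0.054  0.034] gf 0.0
 t 19.93 p [ 530.37 -117.97   59.5 ] gap 85.29 F [ 0.06  0.19 -0.19] T [0.001 0.018 0.006] gf 0.0
90 foot (530.88427734375, -118.01274108886719) 50.00693893432617 2342
 lens z [26.3 28.  29.6]
 slope [ 0.014 -0.001]
0 foot (531.2171630859375, -117.21018981933594) 50.03895950317383 2451
 lens z [26.3 28.  29.7]
 slope [0.015 0.   ]
 t 22.11 p [526.7  -82.12 159.91] gap 85.31 F [-0.31 -0.24  0.33] T [ 0.006  0.026 -0.014] gf 0.0
```

View pics/v.png

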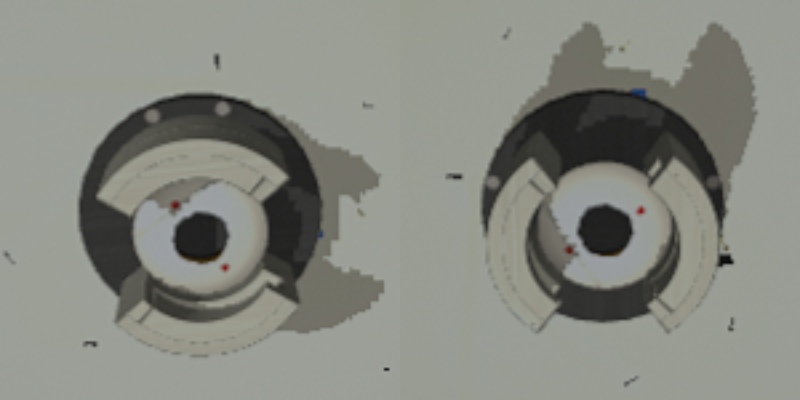

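The lens lies flat and centred in the cell (both views; slope about 0.015, z fine). The ring is next.

Run:
```python
from h import *
G=[490.5,-282.8]; R=down(np.radians(82.5))
movep([*G,35],R)
h=movel([*G,-11],max_speed=80,guard=6); st(h)
if not h:
    clamp(); s=st('clamped')
    if 35<s['finger_gap']<47:
        movel([*G,70],max_speed=150); st('up')
        R0=down(YAW); movep([531,-117.6,75],R0); movel([531,-117.6,62],max_speed=60); wait(.1); st()
        c=camera('wrist'); save(c,'rh'); t=camera('scene'); save(t,'rhs')
        cv2.imwrite('pics/rh.png',np.hstack([cv2.resize(c['image'][100:384,120:404],(400,400)),cv2.resize(t['image'][150:250,200:300],(400,400))]))
```

```text
False t 24.15 p [ 490.66 -282.69  -10.97] gap 85.46 F [0.33 0.61 0.35] T [ 0.024 -0.02  -0.034] gf 0.0
clamped t 24.64 p [ 490.65 -283.04  -10.42] gap 42.59 F [-2.33  0.81  9.18] T [0.142 0.496 0.033] gf 61.0
up t 25.33 p [ 490.02 -282.86   69.39] gap 42.66 F [-0.07  0.1  -1.29] T [-0.036 -0.013 -0.018] gf 60.9
 t 27.12 p [ 530.97 -117.67   61.94] gap 42.56 F [-0.25  1.02 -0.29] T [ 0.003  0.023 -0.001] gf 60.8
```

View pics/rh.png

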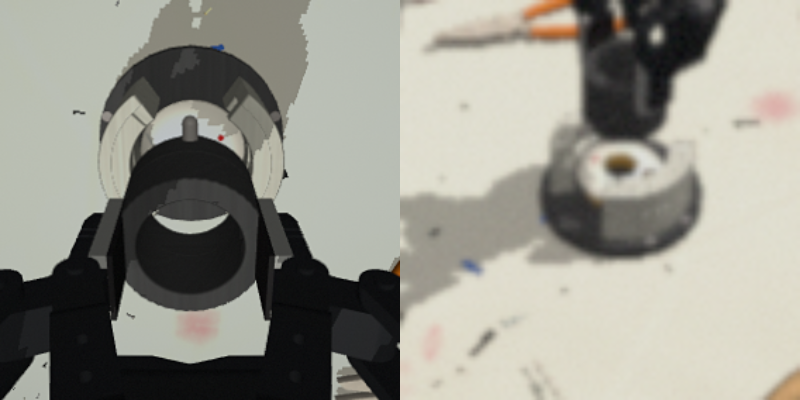

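Run:
```python
from h import *
c=load('rh'); P=cloud(c); D=np.hypot(P[...,0]-531,P[...,1]+117.6)
hsv=cv2.cvtColor(c['image'],cv2.COLOR_BGR2HSV)
Q=P[(P[...,2]>105)&(P[...,2]<116)&(D<32)]; print(len(Q),np.percentile(Q[:,2],[2,50,98]).round(1))
u=np.array([np.cos(YAW),np.sin(YAW)]); n=np.array([-u[1],u[0]]); A=Q[:,:2]-[530.97,-117.67]
print('along closing',np.percentile(A@u,[0,1,99,100]).round(1),'across',np.percentile(A@n,[0,1,99,100]).round(1))
k=np.linalg.lstsq(np.c_[A,np.ones(len(A))],Q[:,2],rcond=None)[0]; print('slope',k[:2].round(3))
# pin: topmost dark tip at crop(190,120)->px
px=(120+190*.71,100+118*.71); o=onplane(c,[px],62+10.5+4.5)[0]; print('pin tip',o.round(1),np.degrees(np.arctan2(o[1]+117.67,o[0]-530.97)).round(1),np.hypot(o[1]+117.67,o[0]-530.97).round(1))
```

```text
5405 [105.5 111.3 114.7]
along closing [-31.3 -29.4  27.7  31.3] across [-26.  -23.9  24.8  25.7]
slope [0.001 0.001]
pin tip [527.5 -84.8  77. ] 96.0 33.0
```

Run:
```python
from h import *
p=[531,-117.6]
h=movel([*p,40],max_speed=80,guard=8); 
h=movel([*p,24.5],max_speed=40,guard=6); st(h)
if not h:
    h=movel([*p,17],max_speed=5,guard=2.5); st(h); wait(.1); s=st()
```

```text
False t 28.18 p [ 530.91 -117.52   24.36] gap 42.92 F [ 0.57  1.15 -0.93] T [-0.058 -0.001  0.041] gf 60.8
True t 29.11 p [ 530.99 -117.57   19.9 ] gap 42.86 F [0.48 0.23 6.13] T [-0.036  0.016  0.031] gf 61.6
 t 29.21 p [ 530.98 -117.59   19.91] gap 43.11 F [-0.91 -0.12  6.42] T [-0.023  0.067  0.012] gf 61.6
```

```bash
cat >> h.py <<'E'
P0=[531.,-117.6]
def meas(n=6):
    F=[];T=[];p=[];r=[]
    for _ in range(n):
        s=read_state(); F.append(s['ft_force']);T.append(s['torque']);p.append(s['eef_pos']);r.append(s['tool_rot'][:,1]); wait(.01)
    F,T,p,r=[np.mean(x,0) for x in (F,T,p,r)]
    k=-np.degrees(np.arctan2(r[1],r[0])-YAW)
    print('t%.2f cw %.2f z %.2f xy %.1f %.1f F %s T %s'%(s['time'],k,p[2],p[0],p[1],F.round(1),T.round(3))); return F,T,p,k
def turn(k,z): movel([*P0,z],down(YAW-np.radians(k)),max_speed=60)
E
python3 - <<'E'
from h import *
movel([*P0,20.2],max_speed=10); F,T,p,k=meas()
z=20.2
for a in (10,25,40,46):
    turn(a,z); F,T,p,k=meas()
    if F[2]>6: z+=.1
    if F[2]<1: z-=.1
    if T[2]>.15: break
E
```

```text
t29.50 cw 0.00 z 20.14 xy 531.0 -117.6 F [-0.1 -0.   0.6] T [-0.017 -0.055  0.014]
t29.88 cw 9.76 z 20.15 xy 531.0 -117.5 F [-0.4 -0.2  0. ] T [-0.021 -0.     0.006]
t30.33 cw 24.69 z 20.11 xy 531.0 -117.5 F [-0.6 -0.1  1.6] T [ 0.01  -0.032 -0.001]
t30.79 cw 39.67 z 20.09 xy 531.0 -117.6 F [ 0.2 -0.4  1.5] T [-0.035 -0.029 -0.015]
t31.10 cw 45.72 z 20.08 xy 531.0 -117.6 F [-0.  -0.5  1.7] T [-0.065 -0.009 -0.045]
```

Run:
```python
from h import *
z=20.08; a=46
while a<84:
    a+=1.5; turn(a,z); F,T,p,k=meas(8)
    if T[2]>.06 or F[2]<-2.5: print('onset'); break
    if F[2]>4: z+=.05
    if F[2]<1: z-=.05
```

```text
t31.42 cw 47.39 z 20.08 xy 531.0 -117.6 F [-0.2 -0.5  1.8] T [-0.034  0.019 -0.039]
t31.73 cw 48.95 z 20.08 xy 531.0 -117.6 F [ 0.  -0.3  1.7] T [-0.056 -0.012 -0.013]
t32.05 cw 50.46 z 20.08 xy 531.0 -117.6 F [ 0.  -0.5  2.3] T [-0.035 -0.003 -0.032]
t32.37 cw 51.96 z 20.08 xy 531.0 -117.6 F [-0.1 -0.   1.8] T [-0.04   0.002 -0.034]
t32.68 cw 53.46 z 20.08 xy 531.0 -117.6 F [-0.1  0.   1.9] T [-0.024 -0.003 -0.034]
t33.00 cw 54.96 z 20.08 xy 531.0 -117.6 F [-0.2 -0.2  2.4] T [-0.012 -0.027 -0.018]
t33.32 cw 56.46 z 20.08 xy 531.0 -117.6 F [ 0.3 -0.2  1.9] T [-0.03  -0.015 -0.02 ]
t33.63 cw 57.97 z 20.08 xy 531.0 -117.6 F [-0.2  0.2  2. ] T [-0.048  0.01  -0.041]
t33.95 cw 59.46 z 20.08 xy 531.0 -117.6 F [-0.1 -0.   2.1] T [-0.042 -0.003 -0.052]
t34.27 cw 60.96 z 20.08 xy 531.0 -117.6 F [-0.  -0.3  2.1] T [-0.018 -0.01  -0.028]
t34.58 cw 62.46 z 20.07 xy 531.0 -117.6 F [-0.  -0.2  1.8] T [-0.034 -0.011 -0.03 ]
t34.90 cw 63.96 z 20.08 xy 531.0 -117.6 F [-0.1  0.4  1.7] T [-0.037 -0.013 -0.034]
t35.22 cw 65.46 z 20.08 xy 531.0 -117.6 F [-0.1 -0.2  2. ] T [-0.021 -0.011 -0.033]
t35.53 cw 66.96 z 20.08 xy 531.0 -117.6 F [-0.3  0.   1.7] T [-0.022 -0.021 -0.034]
t35.85 cw 68.47 z 20.05 xy 531.0 -117.6 F [-0.1 -0.4  1.5] T [-0.114 -0.078 -0.029]
t36.17 cw 69.97 z 20.03 xy 531.0 -117.7 F [ 1.3 -1.4 -0.8] T [-0.361 -0.246 -0.034]
t36.48 cw 71.47 z 19.97 xy 531.0 -117.7 F [ 1.1 -2.3 -2.3] T [-0.427 -0.31  -0.059]
t36.80 cw 72.98 z 19.93 xy 531.0 -117.6 F [ 1.4 -2.2 -3.5] T [-0.528 -0.326 -0.109]
onset
```

Run:
```python
from h import *
for a,z in ((73,20.0),(73,19.9),(74,19.85)):
    turn(a,z); F,T,p,k=meas(10); print(' est lens N',round(2+30*(20.08-p[2]),1))
```

```text
t37.13 cw 72.99 z 19.96 xy 531.0 -117.6 F [ 1.5 -2.7 -4.6] T [-0.581 -0.363 -0.051]
 est lens N 5.7
t37.47 cw 73.00 z 19.92 xy 531.0 -117.6 F [ 0.7 -2.7 -3. ] T [-0.624 -0.206 -0.044]
 est lens N 6.7
t37.80 cw 74.01 z 19.87 xy 531.0 -117.6 F [ 0.4 -2.9 -2.4] T [-0.691 -0.171 -0.021]
 est lens N 8.2
```

Run:
```python
from h import *
import h
z=19.85;a=74
for i in range(6):
    F,T,p,k=meas(4)
    if np.hypot(F[0],F[1])<.8: break
    h.P0[0]+=.1*np.clip(F[0],-3,3); h.P0[1]+=.1*np.clip(F[1],-3,3)
    turn(a,z)
F,T,p,k=meas(8); print(h.P0)
```

```text
t37.83 cw 74.00 z 19.87 xy 531.0 -117.6 F [ 0.6 -2.6 -1.9] T [-0.707 -0.157 -0.02 ]
t38.12 cw 73.99 z 19.85 xy 531.0 -117.6 F [-0.6 -0.2 -1.2] T [-0.141  0.018 -0.06 ]
t38.18 cw 73.99 z 19.85 xy 531.0 -117.7 F [-0.5 -0.4 -0.8] T [-0.101  0.044 -0.04 ]
[np.float64(531.0601322419315), np.float64(-117.85674933971093)]
```

```bash
sed -i 's/^P0=.*/P0=[531.06,-117.86]/' h.py
python3 - <<'E'
from h import *
import h
z=19.85
for a in (75,76,77,78):
    turn(a,z); F,T,p,k=meas(8)
    h.P0[0]+=.08*np.clip(F[0],-3,3); h.P0[1]+=.08*np.clip(F[1],-3,3)
    if F[2]<-1.5: z=p[2]-.04
    if T[2]<-.15 or abs(T[2]+.03)>.12 or p[2]<19.72: break
print(h.P0,z,a)
E
```

```text
t38.50 cw 75.00 z 19.82 xy 531.1 -117.7 F [ 0.1 -0.1 -2.1] T [-0.006 -0.048  0.019]
t38.82 cw 76.01 z 19.76 xy 531.1 -117.8 F [ 0.2 -0.2 -2.7] T [ 0.032 -0.094 -0.007]
t39.13 cw 77.01 z 19.70 xy 531.1 -117.9 F [ 0.6 -0.5 -3. ] T [-0.055 -0.168  0.061]
[np.float64(531.1273445734666), np.float64(-117.92113200564532)] 19.66317550401653 77
```

Run:
```python
from h import *
meas(8); open_gripper(); st('open')
p=read_state()['eef_pos']; movel([p[0],p[1],p[2]+70],max_speed=150); st()
Ra=down(np.pi/2); off=Ra.T@np.array([-36,0,0]); R0=down(YAW)
movep(np.array([531,-117.6,160])+R0@off,R0); wait(.15); c=camera('wrist'); save(c,'fin')
P=cloud(c); D=np.hypot(P[...,0]-531,P[...,1]+117.6); Q=P[(P[...,2]>66)&(P[...,2]<76)&(D<32)]; print(len(Q),np.percentile(Q[:,2],[2,50,98]).round(2))
k=np.linalg.lstsq(np.c_[Q[:,:2]-[531,-117.6],np.ones(len(Q))],Q[:,2],rcond=None)[0]; print('slope',k.round(3)); print(cv2.minEnclosingCircle(Q[:,:2].astype(np.float32)),cv2.minAreaRect(Q[:,:2].astype(np.float32)))
cv2.imwrite('pics/fin.png',cv2.resize(c['image'][100:280,160:340],(500,500))); st()
```

```text
t39.20 cw 77.00 z 19.70 xy 531.1 -117.9 F [ 0.8 -0.2 -3.2] T [-0.073 -0.188  0.064]
open t 39.71 p [ 531.12 -117.88   19.76] gap 85.67 F [ 0.04 -0.56 -0.4 ] T [-0.048  0.017  0.028] gf 0.0
 t 40.33 p [ 530.85 -117.79   89.26] gap 85.32 F [-0.25  0.77 -0.24] T [-0.01   0.003  0.024] gf 0.0
1137 [66.59 69.03 70.46]
slope [ 4.0000e-03 -1.0000e-03  6.8965e+01]
((530.0585327148438, -117.61363983154297), 25.625947952270508) ((530.0551147460938, -117.29917907714844), (50.282188415527344, 44.76563262939453), 16.724653244018555)
 t 41.56 p [526.95 -81.79 159.54] gap 85.22 F [0.22 0.03 0.49] T [ 0.009 -0.    -0.012] gf 0.0
```

View pics/fin.png

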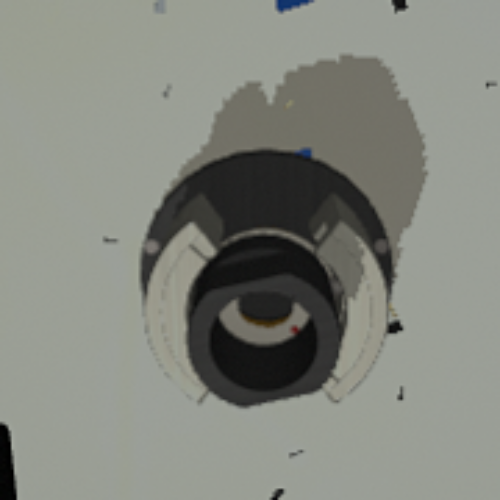

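The ring stands upright and centred in the cell at (265,330), with its flats at about 17°, so it has not backed off. Its top has sunk about 0.4 mm.

```bash
python3 -c "
from h import *
print(finish_job())"
```

```text
the job is handed in; nothing more can be done
None
```

I've handed in the job: the lens lies flat in the cell and the ring is screwed about 77° clockwise onto it, to an estimated 13 N from about 0.4 mm of sink (not measured directly); the robot is clear and the result wasn't reported back.

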